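# Seat the tube block on the shaker's locating pegs

## Robot

A 6-joint arm with a two-finger parallel gripper is mounted at the origin on the work surface. World frame = base frame: x ahead of the robot, y to its left, z up, the work surface at z = 0. Lengths are in m, angles in rad, forces in N, time in s.
With the tool pointing down it reaches from about 0.375 to 0.975 m from the base axis. Payload 3.8 kg.
Tool frame: the origin (TCP) lies at the centre of the arm's flange, where the gripper is bolted on; the fingertips stand 173 mm ahead of it and the grasp point (between the pads) lies 155 mm ahead of it (bot.tip_reach is the distance from the TCP to the fingertips, in m); z points along the fingers, y is the line along which they close (so a half turn about z gives the same grasp; the last joint's range is limited). The gripper opens to 85 mm and grips with 20 to 120 N. Pads are 22 mm wide; open, the fingers measure 114 mm over their backs; the gripper's body (76 mm by 85 mm) begins 54 mm behind the grasp point. The pads swing forward as they close: fully open they stand 13 mm farther back than shut.
Start: joints at [1.158, 0.264, 1.604, -0, 1.274, -0.037], TCP at [0.248, 0.628, 0.405] pointing down, gripper open.
Joint ranges: [-2.63, 2.63], [-0.94, 2.18], [0.31, 2.57], [-1.31, 4.45], [0, 2.66], [-2.55, 2.55]. Speed limits (rad/s): [2.57, 2.57, 3.14, 3.14, 3.14, 3.14].

## Interface

Orientations are given as a rotation vector (axis times angle).
In Python, from workcell import bot gives the robot as it stands.
- The arm moves only by the tool drive_tool, never from a script. Its arguments are lists of equal length, an entry for each row: "claw": the finger opening in mm, from 0 to 85.4; "slide": the shift along the world's x, y, z each as a share of 0.5 m, from -1 to 1, a list of three; "yaw": the turn about the world's z as a share of 180 degrees, from -1 to 1. A call has 1 to 8 rows; each row is the pose to reach, as a shift and turn from the pose commanded when the call began, turning the shorter way round; what a row does not reach only later rows make up. A row lasts 1/12 s, in which the tool goes at most 41.7 mm and 7.16 degrees, less where a joint would pass 70% of its speed; a pose out of reach is approached as far as the arm can. A call with a number of a shift or a turn outside -1 to 1 is refused whole. A call with a gripper value outside its range is refused whole. The fingers move at their own pace and stop on an object; "newtons" is the grip in N (left out, the last holds). Time passes only in rows, so rows that repeat a pose let the fingers close. It gives the time, the measured TCP pose, the force, the opening and the grip force at its end, in the units of the state.
- bot.read_state(): the state, without advancing time (a new reading comes with each control period).
- bot.read_camera(name): name is "scene" or "top"; returns a dict with "color" (480x640x3 uint8, red, green, blue), "depth" (480x640 float32, m along the optical axis (not along the pixel's ray), 0 where there is no reading), "mtx" (3x3 intrinsics, pixels), "eye" and "rotation" of the camera in the world. Camera axes: x right, y up, looking along -z (the intrinsics and any distortion apply to the point x, -y, -z); pixel columns grow to the right and rows downward; lengths in m; the calibration is good to about 2 mm. A picture is of the moment at which its call begins.
- bot.finish_job(): hands the job in; it is judged then, once.
The state is a dict: "time": time; "q": joint angles; "joint_vel": joint speeds; "joint_torque": joint torques, N m; "tool_pos": TCP position; "tcp_rot": TCP orientation; "wrist_force": force on the tool from outside, world axes, zero at the start; "torque": the same for the moment, N m; "width": opening from 0.0 (shut) to 1.0 (fully open); "grip_force": force on a finger pad.
Only numpy, scipy, OpenCV 4.12 (cv2) and the standard library are available. Lean on these libraries where they do the work, as an engineer would, in place of code of your own. Each camera call takes 0.05 s, during which the arm holds its last target. There are 200 camera calls.

## Task

Take the aluminium tube block with the black handle off the sloping draining rack and seat it on the shaker's two locating pegs, the end with the thermometer stub over the thick peg, so that it sits fully home, flush and level on the carrier plate. The plate stopped anywhere on its orbit, so feel for the pegs; let go of the block and leave everything else where it stands.

Things in the scene. Friction and masses are not known exactly. Their poses are not given: they have to be found in the camera images.
- block: aluminium tube block 75 (x) x 110 (y) x 45 (z) mm, about 0.6 kg, dark tube wells in its top, black bridge handle on top. Origin: centre of its underside, z out through its top. A steel thermometer stub (16 mm wide, 30 high, on the top at x +25, y +44 mm) marks its +y end. It starts on the rack, its top leaning 30 degrees towards the robot
- block_grip (a point): centre of the block's handle bar, 81 mm above the underside centre along the block's z; bar 14 mm thick (x), 86 long (y), 20 high (z); 26 mm free between bar and block top, 58 mm free between its two posts; axes as the block's
- block_hole (a point): mouth of the wide hole in the block's underside, y +36 mm (stub end), 18.5 mm wide, 20 mm deep; the narrow hole, 12.5 mm wide, is at y -36 mm; both have a 1 mm chamfer
- rack: fixed draining rack 130 (x) x 218 (y) x 291 mm; origin under its centre. Its board slopes 30 degrees, high at the far (+x) side, a 14 mm lip on the low side near the robot; surface 45 mm above the table over the origin. The block lies there: underside centre near (0, 0, 45 mm), y along the rack's y, z along (-0.5, 0, 0.866)
- rack_bar (a point): middle of the rack's round cross bar, 12 mm thick, along y, at x -30, z 285 mm of the rack, between thin uprights at y +-102 mm. It stands above the handle: take the handle from the robot's side, tool tilted under the bar and square to the block's top, and draw the block out along its own z
- shaker: fixed laboratory shaker, white housing 190 (x) x 210 (y) x 86 mm; origin under its centre, front to -x. On it an aluminium carrier plate 125 x 150 mm, parallel to the housing, with two upright steel pegs 16 mm high, 2 mm chamfer at the tip: a thick one (16 mm wide) 36 mm to +y of the plate's centre, a thin one (10 mm) 36 mm to -y
- shaker_axis (a point): point on the housing's axis at the height of the plate's upper face, 100 mm above the table. The plate is braked and rigid but stopped anywhere on its orbit: its centre lies up to 7 mm in x and up to 7 mm in y (shaker axes) from this point, not reported: feel for the pegs (the block stays 16 mm too high on their tips until they enter) or look
- tube_rack: white tube rack, 125 x 52 x 55 mm with capped tubes up to 78 mm high, long side along its x; origin under its centre; bystander, leave it alone
- reagent_bottle: amber bottle, 70 mm wide, 150 mm high; origin under its centre; bystander, leave it alone
- beaker: glass beaker, 72 mm wide, 95 mm high; origin under its centre; bystander, leave it alone
- wash_bottle: white plastic bottle, 64 mm wide, 160 mm high; origin under its centre; bystander, leave it alone
- spare_block: a second, plain aluminium block without handle, 75 x 95 x 40 mm; origin under its centre; not needed; bystander, leave it alone
- tip_box: grey box with clear lid, 87 x 122 x 67 mm; origin under its centre; bystander, leave it alone
- jar: squat glass jar, 80 mm wide, 90 mm high; origin under its centre; bystander, leave it alone
Not all that is in view belongs to the job. What is shaped like the block but pink is not meant.

How it is judged:
By the outcome, as a careful person would: the job done as asked, in the order asked, and still so for the second after the job is handed in, with the robot touching nothing.
It also fails if it takes over 64 s, if anything falls off the work surface, if the arm or the gripper's body presses on something with over 40 N, if the wrist force passes 120 N, or if a joint passes its speed limit or range.

## Working session

There is one attempt and no reset: what is moved stays moved. The work goes in short steps, Python scripts to look and compute and a tool call to move; the robot and the scene stay as the last step left them, time stands still between calls to the robot, and variables do not carry over. Pictures are saved under pics/ and viewed, at most 10 in all, crops included, and the job is handed in when it is done.

Besides the shell and the picture viewer there is one more tool, called by a JSON object that holds its "name" and its "arguments", one argument or row to a line. drive_tool: Moves the arm, as the interface text tells. Shift numbers are shares of 0.5 m and turn numbers shares of 180 degrees, none past 1 either way. Its arguments: {"type":"object","properties":{"claw":{"type":"array","items":{"type":"number"}},"slide":{"type":"array","items":{"type":"array","items":{"type":"number"}}},"yaw":{"type":"array","items":{"type":"number"}},"newtons":{"type":"number"}},"required":["claw","slide","yaw"]}

```bash
ls; mkdir -p pics; python3 - <<'E'
from workcell import bot
import cv2,numpy as np
print(bot.read_state()); print([a for a in dir(bot) if a[0]!='_'])
for n in("scene","top"):
    c=bot.read_camera(n); cv2.imwrite(f"pics/{n}0.png",c["color"][:,:,::-1]); np.savez(f"pics/{n}0.npz",**{k:v for k,v in c.items()})
    print(n,c["mtx"],c["eye"],c["rotation"],[k for k in c])
E
```

```text
pics
{'time': 0.0, 'q': array([ 1.15810595e+00,  2.64775453e-01,  1.60538874e+00,  3.48953323e-05,
        1.27371816e+00, -3.69193396e-02]), 'joint_vel': array([-0.00136247,  0.00102945, -0.00132738, -0.00151216, -0.00209296,
        0.00055178]), 'joint_torque': array([-1.57547802e-04, -5.15110373e+01, -3.67316401e+01, -1.30831522e-04,
        1.30144510e-02, -9.88050601e-06]), 'tool_pos': array([0.24758681, 0.62757919, 0.4033386 ]), 'tcp_rot': array([-0.58670715, -3.08576666,  0.00349387]), 'wrist_force': array([-0.08945711,  0.01520442,  0.15545881]), 'torque': array([-0.00352763,  0.03372082,  0.05436435]), 'grip_force': 0.0, 'width': 0.9978346515787456}
['MotionError', 'finish_job', 'read_camera', 'read_state', 'tip_reach']
scene [[481.72566392   0.         314.01080994]
 [  0.         481.72566392 242.20280296]
 [  0.           0.           1.        ]] [ 1.58756997 -0.39860358  0.96116193] [0.84310545 0.57573222 1.10050852] ['color', 'depth', 'mtx', 'eye', 'rotation']
top [[580.66899544   0.         323.31515248]
 [  0.         580.66899544 242.855363  ]
 [  0.           0.           1.        ]] [ 0.41954714 -0.0057265   1.94562179] [ 0.04631368 -0.04374256 -1.59815836] ['color', 'depth', 'mtx', 'eye', 'rotation']
```

View pics/scene0.png

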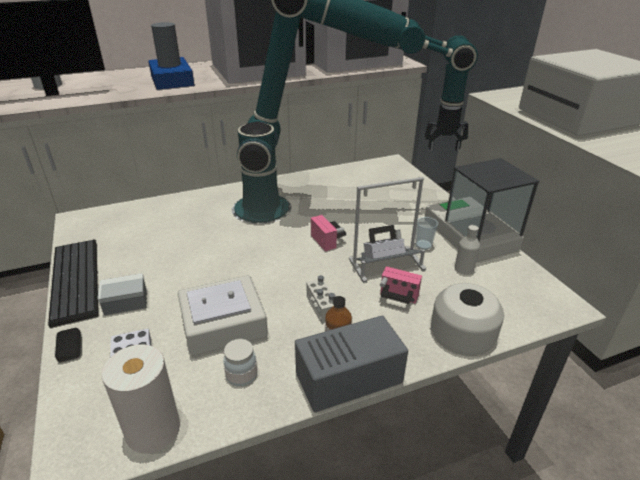

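View pics/top0.png

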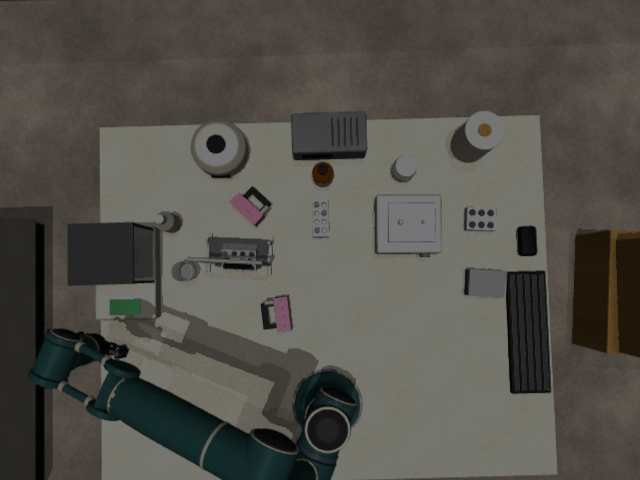

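```bash
cat > h.py <<'E'
import numpy as np,cv2
from scipy.spatial.transform import Rotation as R
F=np.diag([1,-1,-1.])
def load(n): return dict(np.load(n))
def cloud(c):
    K=c["mtx"]; d=c["depth"]; v,u=np.mgrid[:480,:640]
    p=np.stack([(u-K[0,2])/K[0,0]*d,(v-K[1,2])/K[1,1]*d,d],-1)@F
    P=p@R.from_rotvec(c["rotation"]).as_matrix().T+c["eye"]; P[d==0]=np.nan; return P
def proj(c,X):
    p=(np.atleast_2d(X)-c["eye"])@R.from_rotvec(c["rotation"]).as_matrix()@F
    q=p@c["mtx"].T; return q[:,:2]/q[:,2:]
def ray(c,u,v):
    K=c["mtx"]; d=R.from_rotvec(c["rotation"]).apply(F@[(u-K[0,2])/K[0,0],(v-K[1,2])/K[1,1],1]); return c["eye"],d/np.linalg.norm(d)
def tri(c1,p1,c2,p2):
    A=np.zeros((3,3));b=np.zeros(3)
    for c,p in((c1,p1),(c2,p2)):
        e,d=ray(c,*p);M=np.eye(3)-np.outer(d,d);A+=M;b+=M@e
    return np.linalg.solve(A,b)
def at_z(c,u,v,z):
    e,d=ray(c,u,v); return e+d*(z-e[2])/d[2]
E
python3 - <<'E'
from h import *
t=load("pics/top0.npz"); s=load("pics/scene0.npz")
a=cv2.resize(t["color"][225:285,170:290],None,fx=6.6,fy=6.6,interpolation=cv2.INTER_CUBIC)
b=cv2.resize(s["color"][170:290,345:440],None,fx=4,fy=4,interpolation=cv2.INTER_CUBIC)
cc=cv2.resize(t["color"][185:265,365:450],None,fx=5,fy=5,interpolation=cv2.INTER_CUBIC)
im=np.zeros((396+400,800,3),np.uint8); 
im=np.zeros((600,800,3),np.uint8)
im[:198,:396]=cv2.resize(a,(396,198)); im[200:600,:317]=cv2.resize(b,(317,400)); im[100:500,400:800]=cv2.resize(cc,(400,400))
cv2.imwrite("pics/crops0.png",im[:,:,::-1])
for n,c in(("top",t),("scene",s)):
    P=cloud(c)
    # shaker plate at z 0.1
    for nm,lo,hi,box in(("plate",.093,.106,(.25,.7,-.5,.05)),("house",.078,.091,(.25,.7,-.5,.05)),("bar",.26,.31,(.2,.6,.1,.5))):
        m=(P[...,2]>lo)&(P[...,2]<hi)&(P[...,0]>box[0])&(P[...,0]<box[1])&(P[...,1]>box[2])&(P[...,1]<box[3])
        m=cv2.morphologyEx(m.astype(np.uint8),cv2.MORPH_OPEN,np.ones((3,3))) if nm!="bar" else m.astype(np.uint8)
        q=P[m>0]
        if len(q): print(n,nm,len(q),np.nanmedian(q[:,2]),cv2.minAreaRect(q[:,:2].astype(np.float32)))
E
```

```text
top plate 1000 0.09977569093906358 ((0.584257960319519, -0.2859196960926056), (0.14901356399059296, 0.12264552712440491), 88.40288543701172)
top house 926 0.08491944840853438 ((0.5827531814575195, -0.281833291053772), (0.20804278552532196, 0.1880459189414978), 88.41655731201172)
top bar 318 0.2890826034289926 ((0.47291186451911926, 0.2799787223339081), (0.21378503739833832, 0.012111109681427479), 85.64007568359375)
scene plate 1753 0.0988160405486358 ((0.5873628258705139, -0.28474414348602295), (0.15058687329292297, 0.13268698751926422), 89.35657501220703)
scene house 1785 0.08450922249776416 ((0.5848367810249329, -0.27861571311950684), (0.20903195440769196, 0.19166199862957), 88.59513854980469)
scene bar 368 0.285627012657395 ((0.4772171080112457, 0.28148651123046875), (0.2150801569223404, 0.018025752156972885), 85.50745391845703)
```

View pics/crops0.png

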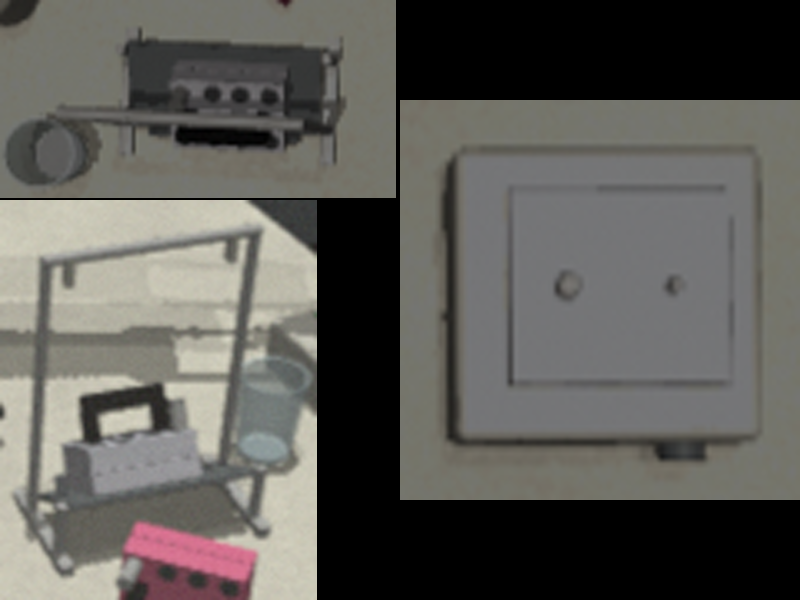

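{"name": "drive_tool", "arguments": {
  "claw": [85],
  "slide": [
    [0, 0, 0]
  ],
  "yaw": [0]
}}

```text
time: 0.18
tool_pos: [0.2476, 0.6277, 0.4037]
tcp_rot: [-0.587, -3.086, 0.002]
wrist_force: [0.2, 0.8, 0.3]
width: 0.996
grip_force: 0.0
```

{"name": "drive_tool", "arguments": {
  "claw": [85, 85, 85, 85, 85, 85, 85, 85],
  "slide": [
    [0, 0, 0.08],
    [0, 0, 0.16],
    [0, 0, 0.24],
    [0, 0, 0.32],
    [0, 0, 0.4],
    [0, 0, 0.48],
    [0, 0, 0.56],
    [0, 0, 0.64]
  ],
  "yaw": [0, 0, 0, 0, 0, 0, 0, 0]
}}

```text
time: 0.85
tool_pos: [0.2475, 0.6274, 0.7265]
tcp_rot: [-0.587, -3.086, 0.0]
wrist_force: [1.0, 0.3, -0.2]
width: 0.993
grip_force: 0.0
```

```bash
python3 - <<'E'
from workcell import bot
s=bot.read_state();print(s['q'],s['tool_pos'],s['tcp_rot'],s['joint_vel'])
E
```

```text
[ 1.15810210e+00  2.54766802e-01  1.03890581e+00  5.06312308e-06
  1.84800423e+00 -3.68850599e-02] [0.2475168  0.62740043 0.72653392] [-5.86845411e-01 -3.08627107e+00  1.27208756e-04] [-5.60001222e-04  2.56099163e-01 -1.18339813e+00 -7.33933221e-04
  9.23576580e-01  3.72505486e-04]
```

{"name": "drive_tool", "arguments": {
  "claw": [85, 85, 85, 85, 85, 85, 85, 85],
  "slide": [
    [0, 0, 0.2],
    [0, 0, 0.4],
    [0, 0, 0.6],
    [0, 0, 0.8],
    [0, 0, 1],
    [0, 0, 1],
    [0, 0, 1],
    [0, 0, 1]
  ],
  "yaw": [0, 0, 0, 0, 0, 0, 0, 0]
}}

```text
time: 1.52
tool_pos: [0.223, 0.5652, 0.955]
tcp_rot: [0.586, 3.082, 0.031]
wrist_force: [-0.4, -0.1, 2.6]
width: 0.995
grip_force: 0.0
```

```bash
python3 - <<'E'
from workcell import bot
s=bot.read_state();print(s['q'],s['tool_pos'],s['tcp_rot'],s['joint_vel'])
E
```

```text
[ 1.15375959e+00  4.37973681e-01  3.10868437e-01  1.11058645e-03
  2.37292929e+00 -4.04056319e-02] [0.22301297 0.56519481 0.95498382] [0.58614825 3.08245906 0.03055946] [-0.01318636 -0.27955731 -0.00136463  0.00080727  0.21414286 -0.01159835]
```

{"name": "drive_tool", "arguments": {
  "claw": [85, 85],
  "slide": [
    [0, 0, 0],
    [0, 0, 0]
  ],
  "yaw": [0, 0]
}}

```text
time: 1.68
tool_pos: [0.2221, 0.5634, 0.9571]
tcp_rot: [0.586, 3.081, 0.039]
wrist_force: [0.6, -0.6, 0.2]
width: 0.991
grip_force: 0.0
```

```bash
python3 - <<'E'
from workcell import bot
s=bot.read_state();print(s['q'],s['tool_pos'],s['tcp_rot'],s['joint_vel'])
E
```

```text
[ 1.15382943e+00  4.34533947e-01  3.10916527e-01  1.15970363e-03
  2.37074664e+00 -4.02957212e-02] [0.22214546 0.56335643 0.95705841] [0.58590701 3.0811575  0.03907407] [-0.00011677  0.04509287 -0.00075562 -0.00098639 -0.02216529  0.00082827]
```

{"name": "drive_tool", "arguments": {
  "claw": [85, 85, 85, 85, 85, 85, 85, 85],
  "slide": [
    [0.656, -0.726, -0.5],
    [0.656, -0.726, -0.5],
    [0.656, -0.726, -0.5],
    [0.656, -0.726, -0.5],
    [0.656, -0.726, -0.5],
    [0.656, -0.726, -0.5],
    [0.656, -0.726, -0.5],
    [0.656, -0.726, -0.5]
  ],
  "yaw": [-0.256, -0.256, -0.256, -0.256, -0.256, -0.256, -0.256, -0.256]
}}

```text
time: 2.35
tool_pos: [0.4195, 0.3495, 0.8054]
tcp_rot: [1.745, 2.598, 0.03]
wrist_force: [0.6, 0.5, -0.1]
width: 0.993
grip_force: 0.0
```

```bash
cat >> h.py <<'E'
def st():
    from workcell import bot
    s=bot.read_state(); M=R.from_rotvec(s['tcp_rot']).as_matrix(); z=M[:,2]; y=M[:,1]
    d=np.degrees
    print("t",round(s['time'],2),"q",s['q'].round(3),"p",s['tool_pos'].round(4),"tilt",d(np.arccos(-z[2])).round(2),"head",d(np.arctan2(z[1],z[0])).round(1),"yaz",d(np.arctan2(y[1],y[0])).round(2),"yel",d(np.arcsin(y[2])).round(1),"tilt_y(along y)",d(np.arctan2(M[2,1],-M[2,2])).round(2),"side",d(np.arcsin(M[2,0])).round(2),"az",d(s['q'][0]).round(1),"F",s['wrist_force'].round(1),"w",round(s['width'],3),"g",round(float(s['grip_force']),1))
    return s
E
python3 -c "from h import *;st()"
```

```text
t 2.35 q [ 0.65   0.036  1.141 -0.005  1.943  0.261] p [0.4195 0.3495 0.8054] tilt 1.28 head 24.4 yaz 22.21 yel 1.3 tilt_y(along y) 1.28 side 0.05 az 37.3 F [ 0.6  0.5 -0.1] w 0.993 g 0.0
```

{"name": "drive_tool", "arguments": {
  "claw": [85, 85, 85, 85, 85, 85, 85, 85],
  "slide": [
    [1, -0.02, -0.4],
    [1, -0.02, -0.4],
    [1, -0.02, -0.4],
    [1, -0.02, -0.4],
    [1, -0.02, -0.4],
    [1, -0.02, -0.4],
    [1, -0.02, -0.4],
    [1, -0.02, -0.4]
  ],
  "yaw": [0, 0, 0, 0, 0, 0, 0, 0]
}}

```text
time: 3.02
tool_pos: [0.7303, 0.3446, 0.6813]
tcp_rot: [1.741, 2.6, 0.028]
wrist_force: [1.3, 0.7, 0.6]
width: 0.996
grip_force: 0.0
```

{"name": "drive_tool", "arguments": {
  "claw": [85, 85, 85, 85, 85, 85, 85, 85],
  "slide": [
    [0.9, 0.33, 0],
    [0.9, 0.33, 0],
    [0.9, 0.33, 0],
    [0.9, 0.33, 0],
    [0.9, 0.33, 0],
    [0.9, 0.33, 0],
    [0.9, 0.33, 0],
    [0.9, 0.33, 0]
  ],
  "yaw": [0, 0, 0, 0, 0, 0, 0, 0]
}}

```text
time: 3.68
tool_pos: [0.8532, 0.3795, 0.6069]
tcp_rot: [1.732, 2.586, 0.068]
wrist_force: [0.1, 0.2, 1.3]
width: 0.992
grip_force: 0.0
```

```bash
python3 -c "from h import *;st()"
```

```text
t 3.68 q [3.920e-01 8.860e-01 3.110e-01 1.000e-03 1.892e+00 1.000e-03] p [0.8532 0.3795 0.6069] tilt 3.0 head 23.2 yaz 22.39 yel 3.0 tilt_y(along y) 3.0 side 0.04 az 22.4 F [0.1 0.2 1.3] w 0.992 g 0.0
```

{"name": "drive_tool", "arguments": {
  "claw": [85, 85, 85, 85, 85, 85, 85, 85],
  "slide": [
    [0.95, 0.39, 0.62],
    [0.95, 0.39, 0.62],
    [0.95, 0.39, 0.62],
    [0.95, 0.39, 0.62],
    [0.95, 0.39, 0.62],
    [0.95, 0.39, 0.62],
    [0.95, 0.39, 0.62],
    [0.95, 0.39, 0.62]
  ],
  "yaw": [0, 0, 0, 0, 0, 0, 0, 0]
}}

```text
time: 4.35
tool_pos: [0.8517, 0.3727, 0.6224]
tcp_rot: [1.723, 2.573, 0.104]
wrist_force: [-0.9, 0.2, -0.2]
width: 1.0
grip_force: 0.0
```

```bash
python3 -c "from h import *;st()"
```

```text
t 4.35 q [ 0.385  0.87   0.311  0.002  1.881 -0.005] p [0.8517 0.3727 0.6224] tilt 4.58 head 23.4 yaz 22.39 yel 4.6 tilt_y(along y) 4.58 side 0.08 az 22.1 F [-0.9  0.2 -0.2] w 1.0 g 0.0
```

{"name": "drive_tool", "arguments": {
  "claw": [85],
  "slide": [
    [0.95, 0.39, 0.62]
  ],
  "yaw": [0]
}}

```text
time: 4.43
tool_pos: [0.8549, 0.3733, 0.6253]
tcp_rot: [1.714, 2.56, 0.138]
wrist_force: [0.4, 0.8, 0.2]
width: 0.995
grip_force: 0.0
```

{"name": "drive_tool", "arguments": {
  "claw": [85],
  "slide": [
    [0.95, 0.39, 0.62]
  ],
  "yaw": [0]
}}

```text
time: 4.52
tool_pos: [0.8581, 0.3737, 0.6296]
tcp_rot: [1.704, 2.544, 0.177]
wrist_force: [0.2, 0.6, 0.3]
width: 0.995
grip_force: 0.0
```

```bash
python3 -c "from h import *;st()"
```

```text
t 4.52 q [ 0.383  0.863  0.311  0.004  1.83  -0.006] p [0.8581 0.3737 0.6296] tilt 7.88 head 23.5 yaz 22.38 yel 7.9 tilt_y(along y) 7.88 side 0.15 az 22.0 F [0.2 0.6 0.3] w 0.995 g 0.0
```

{"name": "drive_tool", "arguments": {
  "claw": [85],
  "slide": [
    [0.95, 0.39, 0.62]
  ],
  "yaw": [0]
}}

```text
time: 4.6
tool_pos: [0.8611, 0.3742, 0.6337]
tcp_rot: [1.694, 2.53, 0.213]
wrist_force: [-0.9, 0.8, -0.7]
width: 0.991
grip_force: 0.0
```

{"name": "drive_tool", "arguments": {
  "claw": [85],
  "slide": [
    [0.95, 0.39, 0.62]
  ],
  "yaw": [0]
}}

```text
time: 4.68
tool_pos: [0.8643, 0.3748, 0.6374]
tcp_rot: [1.684, 2.515, 0.249]
wrist_force: [-0.6, -0.0, -0.5]
width: 0.999
grip_force: 0.0
```

{"name": "drive_tool", "arguments": {
  "claw": [85],
  "slide": [
    [0.95, 0.39, 0.62]
  ],
  "yaw": [0]
}}

```text
time: 4.77
tool_pos: [0.8676, 0.3755, 0.6409]
tcp_rot: [1.673, 2.499, 0.283]
wrist_force: [-0.5, -0.2, 1.0]
width: 0.993
grip_force: 0.0
```

{"name": "drive_tool", "arguments": {
  "claw": [85],
  "slide": [
    [0.95, 0.39, 0.62]
  ],
  "yaw": [0]
}}

```text
time: 4.85
tool_pos: [0.8711, 0.3763, 0.6442]
tcp_rot: [1.663, 2.484, 0.318]
wrist_force: [-0.4, -0.1, -0.1]
width: 0.998
grip_force: 0.0
```

{"name": "drive_tool", "arguments": {
  "claw": [85],
  "slide": [
    [0.95, 0.39, 0.62]
  ],
  "yaw": [0]
}}

```text
time: 4.93
tool_pos: [0.8747, 0.3772, 0.6473]
tcp_rot: [1.652, 2.467, 0.352]
wrist_force: [-0.2, 0.5, 0.0]
width: 0.994
grip_force: 0.0
```

{"name": "drive_tool", "arguments": {
  "claw": [85],
  "slide": [
    [0.95, 0.39, 0.62]
  ],
  "yaw": [0]
}}

```text
time: 5.02
tool_pos: [0.8785, 0.3781, 0.6504]
tcp_rot: [1.641, 2.451, 0.386]
wrist_force: [-0.2, -1.1, 0.3]
width: 0.998
grip_force: 0.0
```

{"name": "drive_tool", "arguments": {
  "claw": [85],
  "slide": [
    [0.95, 0.39, 0.62]
  ],
  "yaw": [0]
}}

```text
time: 5.1
tool_pos: [0.8823, 0.3792, 0.6534]
tcp_rot: [1.63, 2.434, 0.42]
wrist_force: [0.0, 0.1, 0.2]
width: 0.994
grip_force: 0.0
```

{"name": "drive_tool", "arguments": {
  "claw": [85],
  "slide": [
    [0.95, 0.39, 0.62]
  ],
  "yaw": [0]
}}

```text
time: 5.18
tool_pos: [0.8863, 0.3802, 0.6562]
tcp_rot: [1.618, 2.417, 0.454]
wrist_force: [0.5, -0.3, -0.8]
width: 0.996
grip_force: 0.0
```

{"name": "drive_tool", "arguments": {
  "claw": [85],
  "slide": [
    [0.95, 0.39, 0.62]
  ],
  "yaw": [0]
}}

```text
time: 5.27
tool_pos: [0.8903, 0.3814, 0.6589]
tcp_rot: [1.607, 2.399, 0.487]
wrist_force: [0.6, -0.1, -0.3]
width: 0.998
grip_force: 0.0
```

{"name": "drive_tool", "arguments": {
  "claw": [85],
  "slide": [
    [0.95, 0.39, 0.62]
  ],
  "yaw": [0]
}}

```text
time: 5.35
tool_pos: [0.8944, 0.3826, 0.6615]
tcp_rot: [1.595, 2.381, 0.52]
wrist_force: [0.8, 0.6, -0.5]
width: 0.995
grip_force: 0.0
```

{"name": "drive_tool", "arguments": {
  "claw": [85],
  "slide": [
    [0.95, 0.39, 0.62]
  ],
  "yaw": [0]
}}

```text
time: 5.43
tool_pos: [0.8987, 0.3839, 0.664]
tcp_rot: [1.582, 2.363, 0.552]
wrist_force: [0.0, -0.4, -0.3]
width: 0.997
grip_force: 0.0
```

```bash
python3 - <<'E'
from h import *
st()
t=load("pics/top0.npz"); s=load("pics/scene0.npz")
for n,c in(("top",t),("scene",s)):
    P=cloud(c); C=c["color"].astype(int)
    box=(P[...,0]>.3)&(P[...,0]<.62)&(P[...,1]>.14)&(P[...,1]<.42)
    # bar
    q=P[box&(P[...,2]>.27)&(P[...,2]<.31)]
    q=q[~np.isnan(q[:,0])]; l=cv2.fitLine(q.astype(np.float32),cv2.DIST_HUBER,0,.01,.01).ravel()
    k=(q-l[3:])@l[:3]
    e=[l[3:]+l[:3]*v for v in np.percentile(k,[1,99])]
    print(n,"bar",len(q),l[:3].round(4),np.degrees(np.arctan2(l[0],l[1])).round(2),np.array(e).round(4).tolist(),(sum(e)/2).round(4))
    # handle: black pixels
    h=box&(C.max(-1)<45)&(P[...,2]>.06)&(P[...,2]<.15); 
    q=P[h]; print("handle",len(q),np.percentile(q,[2,50,98],axis=0).round(4).tolist())
    l=cv2.fitLine(q[q[:,2]>.1].astype(np.float32),cv2.DIST_HUBER,0,.01,.01).ravel(); print(l.round(3))
print(tri(t,(400.5,222),s,(0,0)) if 0 else (at_z(t,400.5,222,.116),at_z(t,423,222,.116)))
# fit plane of block top / board
P=cloud(s)
E
```

```text
t 5.43 q [ 0.376  0.843  0.311  0.014  1.534 -0.012] p [0.8987 0.3839 0.664 ] tilt 26.03 head 23.4 yaz 22.27 yel 26.0 tilt_y(along y) 26.02 side 0.43 az 21.5 F [ 0.  -0.4 -0.3] w 0.997 g 0.0
top bar 316 [0.0747 0.9972 0.0036] 4.29 [[0.4649, 0.1745, 0.2887], [0.4807, 0.3846, 0.2895]] [0.4728 0.2795 0.2891]
handle 230 [[0.4506, 0.174, 0.062], [0.4623, 0.2595, 0.1179], [0.5476, 0.3141, 0.131]]
[ 0.007  1.    -0.03   0.46   0.263  0.124]
scene bar 315 [0.0778 0.997  0.0016] 4.46 [[0.4691, 0.1755, 0.2851], [0.4857, 0.3877, 0.2855]] [0.4774 0.2816 0.2853]
handle 36 [[0.4606, 0.2303, 0.0906], [0.4704, 0.2883, 0.1172], [0.4849, 0.3104, 0.1252]]
[ 0.162  0.98  -0.117  0.471  0.278  0.117]
(array([ 0.58339562, -0.24995579,  0.116     ]), array([ 0.58140534, -0.3210323 ,  0.116     ]))
```

{"name": "drive_tool", "arguments": {
  "claw": [85],
  "slide": [
    [0.95, 0.39, 0.62]
  ],
  "yaw": [0]
}}

```text
time: 5.52
tool_pos: [0.903, 0.3852, 0.6664]
tcp_rot: [1.57, 2.344, 0.584]
wrist_force: [0.5, 0.1, 0.3]
width: 0.995
grip_force: 0.0
```

{"name": "drive_tool", "arguments": {
  "claw": [85, 85],
  "slide": [
    [0.95, 0.39, 0.62],
    [0.95, 0.39, 0.62]
  ],
  "yaw": [0, 0]
}}

```text
time: 5.68
tool_pos: [0.9081, 0.3865, 0.6687]
tcp_rot: [1.556, 2.323, 0.62]
wrist_force: [-0.1, -0.7, 0.6]
width: 0.995
grip_force: 0.0
```

```bash
cat >> h.py <<'E'
def blockT(o,yaw,tilt):  # underside centre, yaw deg, lean deg
    return R.from_euler('ZY',[yaw,-tilt],degrees=True).as_matrix(),np.array(o)
def box(M,o,lo,hi):
    return np.array([[[lo,hi][i][0],[lo,hi][j][1],[lo,hi][k][2]] for i in(0,1) for j in(0,1) for k in(0,1)])@M.T+o
def draw(im,c,pts,x0,y0,f,col):
    p=((proj(c,pts)-[x0,y0]+.5)*f).astype(int)
    for a in range(8):
        for b in(1,2,4):
            if not a&b: cv2.line(im,tuple(map(int,p[a])),tuple(map(int,p[a|b])),col,1)
E
python3 - <<'E'
from h import *
st()
t=load("pics/top0.npz"); s=load("pics/scene0.npz")
M,o=blockT((.503,.278,.045),-4.4,30)
out=[]
for c,(x0,y0,w,h) in((t,(195,230,90,50)),(s,(350,205,90,75))):
    f=8; im=cv2.resize(c["color"][y0:y0+h,x0:x0+w],None,fx=f,fy=f,interpolation=cv2.INTER_CUBIC)
    im=cv2.convertScaleAbs(im,alpha=1.4)
    draw(im,c,box(M,o,(-.007,-.043,.071),(.007,.043,.091)),x0,y0,f,(255,255,0))
    draw(im,c,box(M,o,(-.0375,-.055,0),(.0375,.055,.045)),x0,y0,f,(0,255,0))
    out.append(im)
im=np.vstack(out); im=cv2.resize(im,None,fx=.59,fy=.59,interpolation=cv2.INTER_AREA)
cv2.imwrite("pics/ov1.png",im[:,:,::-1]); print(im.shape)
E
```

```text
t 5.68 q [ 0.374  0.843  0.311  0.016  1.472 -0.014] p [0.9081 0.3865 0.6687] tilt 29.57 head 23.3 yaz 22.23 yel 29.6 tilt_y(along y) 29.57 side 0.47 az 21.4 F [-0.1 -0.7  0.6] w 0.995 g 0.0
(590, 425, 3)
```

View pics/ov1.png

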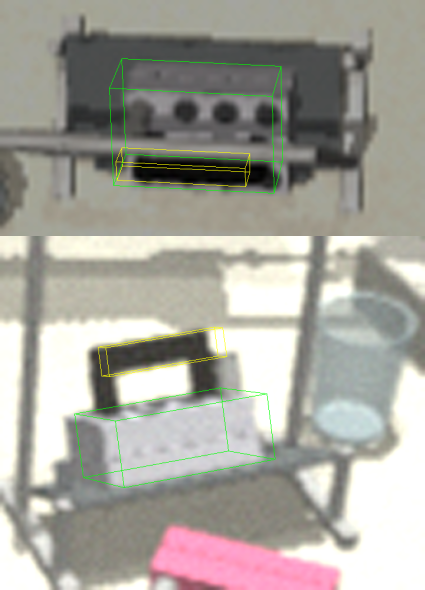

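```bash
cat >> h.py <<'E'
from scipy.optimize import least_squares
def fk(q,k):
    a,h,L1,L2,d,e=k; Ry=lambda x:R.from_euler('y',x).as_matrix(); Rz=lambda x:R.from_euler('z',x).as_matrix()
    M=Rz(q[0]);p=np.array([0,0,h])+M@[a,0,0]; M=M@Ry(q[1]);p=p+M@[0,0,L1]; M=M@Ry(q[2])@Rz(q[3]);p=p+M@[e,0,L2]
    M=M@Ry(q[4])@Rz(q[5]); return p+M@[0,0,d],M
LO=np.array([-2.63,-.94,.31,-1.31,0,-2.55]);HI=np.array([2.63,2.18,2.57,4.45,2.66,2.55])
E
python3 - <<'E'
from h import *
D=[(.2648,1.6054,1.2737,.6747,.4035),(.2548,1.0389,1.848,.6747,.7265),(.4345,.3109,2.3707,.6056,.9571),(.886,.311,1.892,.9338,.6069),(.036,1.141,1.943,.5460,.8054),(.843,.311,1.472,.9869,.6687)]
def res(k):
    o=[]
    for a,b,c,r,z in D:
        p,_=fk([0,a,b,0,c,0],list(k)+[0]); o+=[p[0]-r,p[2]-z]
    return o
f=least_squares(res,[0,.35,.5,.55,.1]);print(f.x.round(4),np.abs(f.fun).max())
k=list(f.x.round(4))+[0]
p,M=fk([.374,.843,.311,.016,1.472,-.014],k);print(p,M, )
from workcell import bot
s=bot.read_state();Mt=R.from_rotvec(s['tcp_rot']).as_matrix();print(Mt)
C=M.T@Mt;print(C.round(2));C=C.round()
Mb,o=blockT((.5024,.2705,.045),-4.4,30)
# tool: z=-block z ; y=+-block x
q0=s['q']
for sg in(1,-1):
    T=np.column_stack([np.cross(sg*Mb[:,0],-Mb[:,2]),sg*Mb[:,0],-Mb[:,2]])
    q=q0
    for hgt in(.396,.336,.286,.236):
        P=o+Mb[:,2]*hgt
        best=None
        for s0 in(q,np.array([.6,-.3,1.8,0,1,0]),np.array([.6,-.3,1.8,-.5,1,.5]),np.array([.6,-.3,1.8,.5,1,-.5])):
            g=least_squares(lambda q:(lambda p,M:np.r_[(p-P)*5,R.from_matrix(T.T@M@C).as_rotvec()])(*fk(q,k)),np.clip(s0,LO+.01,HI-.01),bounds=(LO,HI))
            if best is None or g.cost<best.cost:best=g
        q=best.x;print(sg,hgt,P.round(3),best.cost.round(6),q.round(2))
E
```

```text
[0.0009 0.2501 0.5124 0.5661 0.1741] 0.0007941243383416952
[0.91771011 0.36315334 0.66869094] [[-0.80516402 -0.38263382  0.45310293]
 [-0.3293465   0.92386778  0.19493387]
 [-0.49319549  0.00772587 -0.8698842 ]]
[[-0.38266919  0.80508615  0.45321141]
 [ 0.92384924  0.32910818  0.1954236 ]
 [ 0.00817725  0.49348161 -0.86971779]]
[[-0. -1. -0.]
 [ 1. -0.  0.]
 [-0. -0.  1.]]
1 0.396 [0.305 0.286 0.388] 0.0 [ 0.93 -0.33  2.26 -0.53  0.99  1.25]
1 0.336 [0.335 0.283 0.336] 0.0 [ 0.86 -0.24  2.29 -0.57  0.85  1.27]
1 0.286 [0.36  0.281 0.293] 0.0 [ 0.81 -0.15  2.31 -0.62  0.73  1.3 ]
1 0.236 [0.385 0.28  0.249] 0.0 [ 0.77 -0.05  2.31 -0.69  0.63  1.36]
-1 0.396 [0.305 0.286 0.388] 0.0 [ 0.93 -0.33  2.26 -0.53  0.99 -1.89]
-1 0.336 [0.335 0.283 0.336] 0.0 [ 0.86 -0.24  2.29 -0.57  0.85 -1.87]
-1 0.286 [0.36  0.281 0.293] 0.0 [ 0.81 -0.15  2.31 -0.62  0.73 -1.84]
-1 0.236 [0.385 0.28  0.249] 0.0 [ 0.77 -0.05  2.31 -0.69  0.63 -1.78]
```

{"name": "drive_tool", "arguments": {
  "claw": [85, 85, 85, 85, 85, 85, 85, 85],
  "slide": [
    [-1, -0.17, 0],
    [-1, -0.17, 0],
    [-1, -0.17, 0],
    [-1, -0.17, 0],
    [-1, -0.17, 0],
    [-1, -0.17, 0],
    [-1, -0.17, 0],
    [-1, -0.17, 0]
  ],
  "yaw": [-0.148, -0.148, -0.148, -0.148, -0.148, -0.148, -0.148, -0.148]
}}

```text
time: 6.35
tool_pos: [0.5968, 0.3336, 0.6687]
tcp_rot: [2.0, 1.857, 0.497]
wrist_force: [-0.2, 0.5, 0.2]
width: 0.995
grip_force: 0.0
```

```bash
python3 -c "from h import *;st()"
```

```text
t 6.35 q [ 0.544  0.097  1.367 -0.296  1.256  0.65 ] p [0.5968 0.3336 0.6687] tilt 29.4 head -3.2 yaz -4.42 yel 29.4 tilt_y(along y) 29.4 side 0.52 az 31.2 F [-0.2  0.5  0.2] w 0.995 g 0.0
```

{"name": "drive_tool", "arguments": {
  "claw": [85, 85, 85, 85, 85, 85, 85, 85],
  "slide": [
    [-0.52, -0.09, -0.1],
    [-0.52, -0.09, -0.1],
    [-0.52, -0.09, -0.1],
    [-0.52, -0.09, -0.1],
    [-0.52, -0.09, -0.1],
    [-0.52, -0.09, -0.1],
    [-0.52, -0.09, -0.1],
    [-0.52, -0.09, -0.1]
  ],
  "yaw": [0, 0, 0, 0, 0, 0, 0, 0]
}}

```text
time: 7.02
tool_pos: [0.3358, 0.2882, 0.6188]
tcp_rot: [2.0, 1.859, 0.498]
wrist_force: [0.7, 0.2, 0.2]
width: 0.993
grip_force: 0.0
```

```bash
python3 -c "from h import *;st()"
```

```text
t 7.02 q [ 0.798 -0.36   1.858 -0.391  1.308  0.909] p [0.3358 0.2882 0.6188] tilt 29.37 head -3.0 yaz -4.34 yel 29.4 tilt_y(along y) 29.37 side 0.59 az 45.7 F [0.7 0.2 0.2] w 0.993 g 0.0
```

{"name": "drive_tool", "arguments": {
  "claw": [85, 85, 85, 85, 85, 85, 85, 85],
  "slide": [
    [-0.08, 0, 0],
    [-0.13, 0, -0.06],
    [-0.13, 0, -0.14],
    [-0.13, 0, -0.22],
    [-0.13, 0, -0.3],
    [-0.13, 0, -0.38],
    [-0.13, 0, -0.46],
    [-0.06, 0, -0.46]
  ],
  "yaw": [0, 0, 0, 0, 0, 0, 0, 0]
}}

```text
time: 7.68
tool_pos: [0.3013, 0.2833, 0.3705]
tcp_rot: [2.0, 1.87, 0.454]
wrist_force: [-2.2, -2.5, -4.7]
width: 0.998
grip_force: 0.0
```

```bash
python3 - <<'E'
from h import *
s=st()
from workcell import bot
M=R.from_rotvec(s['tcp_rot']).as_matrix(); p=s['tool_pos']
t=bot.read_camera("top"); c=bot.read_camera("scene")
b,o=blockT((.5024,.2705,.045),-4.4,30)
print("tool in block frame mm, grasp pt:",(b.T@(p+M[:,2]*.155-o)*1000).round(1), (b.T@M).round(3))
out=[]
for c,(x0,y0,w,h) in((t,(195,230,100,70)),(c,(335,150,110,130))):
    f=6; im=cv2.resize(c["color"][y0:y0+h,x0:x0+w],None,fx=f,fy=f,interpolation=cv2.INTER_CUBIC)
    im=cv2.convertScaleAbs(im,alpha=1.4)
    draw(im,c,box(b,o,(-.007,-.043,.071),(.007,.043,.091)),x0,y0,f,(255,255,0))
    draw(im,c,box(b,o,(-.0375,-.055,0),(.0375,.055,.045)),x0,y0,f,(0,255,0))
    draw(im,c,box(M,p,(-.011,-.0425,.13),(.011,.0425,.16)),x0,y0,f,(255,0,0))
    out.append(cv2.copyMakeBorder(im,0,780-len(im),0,0,0))
im=np.hstack(out);im=cv2.resize(im,None,fx=.63,fy=.63,interpolation=cv2.INTER_AREA); print(im.shape)
cv2.imwrite("pics/pre.png",im[:,:,::-1])
E
```

```text
t 7.68 q [ 0.857 -0.319  2.274 -0.493  0.946  1.167] p [0.3013 0.2833 0.3705] tilt 28.14 head -5.5 yaz -3.62 yel 28.1 tilt_y(along y) 28.13 side -0.77 az 49.1 F [-2.2 -2.5 -4.7] w 0.998 g 0.0
tool in block frame mm, grasp pt: [-16.8  -4.  227.7] [[-0.012  0.999 -0.033]
 [ 1.     0.012 -0.009]
 [-0.008 -0.033 -0.999]]
(491, 794, 3)
```

View pics/pre.png

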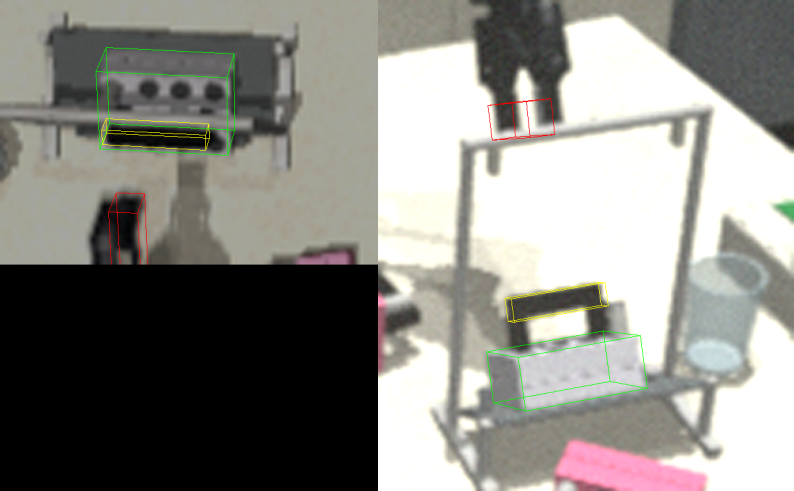

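{"name": "drive_tool", "arguments": {
  "claw": [85, 85],
  "slide": [
    [0, 0, 0],
    [0, 0, 0]
  ],
  "yaw": [0, 0]
}}

```text
time: 7.95
tool_pos: [0.3102, 0.29, 0.3902]
tcp_rot: [2.002, 1.855, 0.499]
wrist_force: [-0.0, 0.1, 1.4]
width: 0.993
grip_force: 0.0
```

```bash
cat >> h.py <<'E'
def inblock(o=(.5024,.2705,.045),yaw=-4.4,tilt=30):
    s=st(); M=R.from_rotvec(s['tcp_rot']).as_matrix(); b,o=blockT(o,yaw,tilt)
    g=b.T@(s['tool_pos']+M[:,2]*.155-o)*1000
    print("grasp in block mm",g.round(1)); print((b.T@M).round(3)); return b,g
E
python3 - <<'E'
from h import *
b,g=inblock()
for tgt in((0,-2,140),(0,-2,81)): print(tgt,(b@(np.array(tgt)-g)/500).round(3))
E
```

```text
t 7.95 q [ 0.852 -0.321  2.242 -0.497  0.947  1.167] p [0.3102 0.29   0.3902] tilt 29.46 head -3.1 yaz -4.55 yel 29.5 tilt_y(along y) 29.45 side 0.63 az 48.8 F [-0.   0.1  1.4] w 0.993 g 0.0
grasp in block mm [  3.8   6.5 240.6]
[[ 0.002  1.    -0.01 ]
 [ 1.    -0.002  0.011]
 [ 0.011 -0.01  -1.   ]]
(0, -2, 140) [ 0.092 -0.024 -0.178]
(0, -2, 81) [ 0.151 -0.029 -0.28 ]
```

{"name": "drive_tool", "arguments": {
  "claw": [85, 85, 85, 85, 85, 85, 85, 85],
  "slide": [
    [0.03, -0.012, -0.06],
    [0.06, -0.024, -0.12],
    [0.092, -0.024, -0.178],
    [0.112, -0.025, -0.213],
    [0.13, -0.027, -0.245],
    [0.145, -0.028, -0.27],
    [0.151, -0.029, -0.28],
    [0.151, -0.029, -0.28]
  ],
  "yaw": [0, 0, 0, 0, 0, 0, 0, 0]
}}

```text
time: 8.62
tool_pos: [0.3855, 0.2755, 0.2488]
tcp_rot: [2.0, 1.856, 0.496]
wrist_force: [-0.3, 0.7, -0.5]
width: 0.995
grip_force: 0.0
```

```bash
python3 -c "from h import *;inblock()"
```

```text
t 8.62 q [ 0.691 -0.049  2.312 -0.648  0.586  1.26 ] p [0.3855 0.2755 0.2488] tilt 29.39 head -3.3 yaz -4.43 yel 29.4 tilt_y(along y) 29.39 side 0.51 az 39.6 F [-0.3  0.7 -0.5] w 0.995 g 0.0
grasp in block mm [-1.  -2.5 80. ]
[[ 0.001  1.    -0.011]
 [ 1.    -0.     0.01 ]
 [ 0.01  -0.011 -1.   ]]
```

{"name": "drive_tool", "arguments": {
  "claw": [5, 5, 5, 5, 5, 5, 5, 5],
  "slide": [
    [0, 0, 0],
    [0, 0, 0],
    [0, 0, 0],
    [0, 0, 0],
    [0, 0, 0],
    [0, 0, 0],
    [0, 0, 0],
    [0, 0, 0]
  ],
  "yaw": [0, 0, 0, 0, 0, 0, 0, 0],
  "newtons": 30
}}

```text
time: 9.28
tool_pos: [0.3854, 0.275, 0.2491]
tcp_rot: [1.999, 1.857, 0.498]
wrist_force: [4.7, -0.1, 1.0]
width: 0.161
grip_force: 30.9
```

{"name": "drive_tool", "arguments": {
  "claw": [5, 5, 5, 5],
  "slide": [
    [0, 0, 0],
    [0, 0, 0],
    [0, 0, 0],
    [0, 0, 0]
  ],
  "yaw": [0, 0, 0, 0],
  "newtons": 90
}}

```text
time: 9.62
tool_pos: [0.3855, 0.2751, 0.2492]
tcp_rot: [1.999, 1.856, 0.498]
wrist_force: [5.4, -2.7, 4.2]
width: 0.147
grip_force: 88.1
```

```bash
python3 -c "from h import *;inblock()"
```

```text
t 9.62 q [ 0.69  -0.05   2.313 -0.649  0.585  1.26 ] p [0.3855 0.2751 0.2492] tilt 29.46 head -3.2 yaz -4.41 yel 29.5 tilt_y(along y) 29.46 side 0.51 az 39.5 F [ 5.4 -2.7  4.2] w 0.147 g 88.1
grasp in block mm [-0.7 -2.8 80.3]
[[ 0.    1.   -0.01]
 [ 1.   -0.    0.01]
 [ 0.01 -0.01 -1.  ]]
```

{"name": "drive_tool", "arguments": {
  "claw": [5, 5, 5, 5, 5, 5, 5, 5],
  "slide": [
    [-0.01, 0.001, 0.017],
    [-0.03, 0.002, 0.052],
    [-0.05, 0.004, 0.087],
    [-0.07, 0.005, 0.121],
    [-0.09, 0.007, 0.156],
    [-0.11, 0.008, 0.191],
    [-0.13, 0.01, 0.226],
    [-0.15, 0.012, 0.26]
  ],
  "yaw": [0, 0, 0, 0, 0, 0, 0, 0]
}}

```text
time: 10.28
tool_pos: [0.3075, 0.2796, 0.3753]
tcp_rot: [2.004, 1.859, 0.484]
wrist_force: [0.9, 0.2, -6.8]
width: 0.147
grip_force: 89.4
```

```bash
python3 -c "from h import *;inblock()"
```

```text
t 10.28 q [ 0.838 -0.328  2.274 -0.495  0.929  1.159] p [0.3075 0.2796 0.3753] tilt 28.94 head -3.8 yaz -4.35 yel 28.9 tilt_y(along y) 28.94 side 0.23 az 48.0 F [ 0.9  0.2 -6.8] w 0.147 g 89.4
grasp in block mm [ -6.6  -5.1 228.6]
[[-0.001  1.    -0.018]
 [ 1.     0.001  0.005]
 [ 0.005 -0.018 -1.   ]]
```

{"name": "drive_tool", "arguments": {
  "claw": [5, 5, 5, 5, 5, 5, 5, 5],
  "slide": [
    [-0.05, 0, 0.03],
    [-0.06, 0, 0.1],
    [-0.06, 0, 0.17],
    [-0.06, 0, 0.24],
    [-0.06, 0, 0.31],
    [-0.06, 0, 0.36],
    [0, -0.05, 0.38],
    [0.05, -0.1, 0.38]
  ],
  "yaw": [0, 0, 0, 0, 0, 0, 0, 0]
}}

```text
time: 10.95
tool_pos: [0.3338, 0.2325, 0.5693]
tcp_rot: [1.996, 1.866, 0.499]
wrist_force: [2.5, 0.7, -5.9]
width: 0.147
grip_force: 89.7
```

```bash
python3 -c "from h import *;st()"
```

```text
t 10.95 q [ 0.688 -0.453  2.005 -0.357  1.216  0.816] p [0.3338 0.2325 0.5693] tilt 29.31 head -2.6 yaz -4.01 yel 29.3 tilt_y(along y) 29.3 side 0.6 az 39.4 F [ 2.5  0.7 -5.9] w 0.147 g 89.7
```

{"name": "drive_tool", "arguments": {
  "claw": [5, 5, 5, 5, 5, 5, 5, 5],
  "slide": [
    [0.04, -0.08, 0],
    [0.08, -0.16, 0],
    [0.12, -0.24, 0],
    [0.13, -0.32, 0],
    [0.13, -0.4, -0.05],
    [0.13, -0.48, -0.1],
    [0.13, -0.56, -0.15],
    [0.13, -0.62, -0.2]
  ],
  "yaw": [-0.067, -0.067, -0.067, -0.067, -0.067, -0.067, -0.067, -0.067]
}}

```text
time: 11.62
tool_pos: [0.398, -0.0644, 0.476]
tcp_rot: [2.17, 1.624, 0.43]
wrist_force: [1.4, 0.6, -7.0]
width: 0.147
grip_force: 89.7
```

{"name": "drive_tool", "arguments": {
  "claw": [5, 5],
  "slide": [
    [0, 0, 0],
    [0, 0, 0]
  ],
  "yaw": [0, 0]
}}

```text
time: 11.78
tool_pos: [0.3974, -0.065, 0.4731]
tcp_rot: [2.18, 1.622, 0.422]
wrist_force: [-0.3, -0.5, -6.1]
width: 0.146
grip_force: 89.7
```

```bash
python3 -c "from h import *;st()"
```

```text
t 11.78 q [-0.211 -0.492  2.196 -0.037  0.941  0.095] p [ 0.3974 -0.065   0.4731] tilt 28.5 head -15.7 yaz -16.84 yel 28.5 tilt_y(along y) 28.5 side 0.49 az -12.1 F [-0.3 -0.5 -6.1] w 0.146 g 89.7
```

{"name": "drive_tool", "arguments": {
  "claw": [5, 5, 5, 5, 5, 5, 5],
  "slide": [
    [-0.04, 0.006, -0.06],
    [-0.08, 0.012, -0.12],
    [-0.11, 0.018, -0.17],
    [-0.14, 0.024, -0.22],
    [-0.17, 0.027, -0.26],
    [-0.18, 0.03, -0.29],
    [-0.18, 0.03, -0.29]
  ],
  "yaw": [0.005, 0.005, 0.005, 0.005, 0.005, 0.005, 0.005]
}}

```text
time: 12.37
tool_pos: [0.3063, -0.0462, 0.329]
tcp_rot: [2.16, 1.649, 0.431]
wrist_force: [-1.1, -0.0, -8.2]
width: 0.144
grip_force: 89.7
```

{"name": "drive_tool", "arguments": {
  "claw": [5],
  "slide": [
    [-0.3, 0.075, -0.2]
  ],
  "yaw": [0]
}}

```text
time: 12.45
tool_pos: [0.2905, -0.0406, 0.3274]
tcp_rot: [2.158, 1.646, 0.432]
wrist_force: [1.8, -0.2, -2.9]
width: 0.147
grip_force: 89.9
```

{"name": "drive_tool", "arguments": {
  "claw": [5],
  "slide": [
    [-0.3, 0.075, -0.2]
  ],
  "yaw": [0]
}}

```text
time: 12.53
tool_pos: [0.2782, -0.0334, 0.3283]
tcp_rot: [2.183, 1.661, 0.401]
wrist_force: [0.1, -0.4, -5.9]
width: 0.146
grip_force: 90.9
```

```bash
python3 -c "from h import *;st()"
```

```text
t 12.53 q [-0.188 -0.743  2.57  -0.044  0.847  0.103] p [ 0.2782 -0.0334  0.3283] tilt 26.85 head -15.0 yaz -15.51 yel 26.8 tilt_y(along y) 26.85 side 0.22 az -10.8 F [ 0.1 -0.4 -5.9] w 0.146 g 90.9
```

{"name": "drive_tool", "arguments": {
  "claw": [5],
  "slide": [
    [-0.3, 0.06, -0.4]
  ],
  "yaw": [0]
}}

```text
time: 12.62
tool_pos: [0.2801, -0.0298, 0.324]
tcp_rot: [2.198, 1.671, 0.38]
wrist_force: [0.9, 0.1, -6.3]
width: 0.145
grip_force: 91.0
```

{"name": "drive_tool", "arguments": {
  "claw": [5],
  "slide": [
    [-0.3, 0.06, -0.4]
  ],
  "yaw": [0]
}}

```text
time: 12.7
tool_pos: [0.2829, -0.026, 0.316]
tcp_rot: [2.215, 1.684, 0.355]
wrist_force: [0.8, 0.7, -5.5]
width: 0.144
grip_force: 91.0
```

{"name": "drive_tool", "arguments": {
  "claw": [5],
  "slide": [
    [-0.3, 0.06, -0.4]
  ],
  "yaw": [0]
}}

```text
time: 12.78
tool_pos: [0.2856, -0.0215, 0.3069]
tcp_rot: [2.234, 1.696, 0.327]
wrist_force: [0.9, -0.6, -5.8]
width: 0.148
grip_force: 91.0
```

{"name": "drive_tool", "arguments": {
  "claw": [5],
  "slide": [
    [-0.3, 0.06, -0.4]
  ],
  "yaw": [0]
}}

```text
time: 12.87
tool_pos: [0.289, -0.0164, 0.2968]
tcp_rot: [2.252, 1.707, 0.299]
wrist_force: [0.7, 0.3, -6.0]
width: 0.148
grip_force: 90.9
```

```bash
python3 -c "from h import *;st()"
```

```text
t 12.87 q [-0.096 -0.621  2.567 -0.104  0.841  0.233] p [ 0.289  -0.0164  0.2968] tilt 20.97 head -18.0 yaz -15.52 yel 20.9 tilt_y(along y) 20.95 side -0.82 az -5.5 F [ 0.7  0.3 -6. ] w 0.148 g 90.9
```

{"name": "drive_tool", "arguments": {
  "claw": [5, 5, 5],
  "slide": [
    [0, 0, 0.01],
    [0, 0, 0.01],
    [0, 0, 0.01]
  ],
  "yaw": [0.067, 0.067, 0.067]
}}

```text
time: 13.12
tool_pos: [0.2889, -0.0168, 0.3016]
tcp_rot: [2.072, 1.95, 0.345]
wrist_force: [0.0, -0.2, -5.4]
width: 0.148
grip_force: 91.0
```

{"name": "drive_tool", "arguments": {
  "claw": [5],
  "slide": [
    [-0.3, 0.03, -0.3]
  ],
  "yaw": [0]
}}

```text
time: 13.2
tool_pos: [0.2876, -0.0156, 0.2961]
tcp_rot: [2.092, 1.955, 0.32]
wrist_force: [0.9, 0.2, -5.4]
width: 0.149
grip_force: 90.9
```

{"name": "drive_tool", "arguments": {
  "claw": [5],
  "slide": [
    [-0.3, 0.03, -0.3]
  ],
  "yaw": [0]
}}

```text
time: 13.28
tool_pos: [0.2861, -0.0135, 0.2877]
tcp_rot: [2.112, 1.974, 0.289]
wrist_force: [0.9, -1.0, -6.2]
width: 0.147
grip_force: 90.9
```

{"name": "drive_tool", "arguments": {
  "claw": [5],
  "slide": [
    [-0.3, 0.03, -0.3]
  ],
  "yaw": [0]
}}

```text
time: 13.37
tool_pos: [0.286, -0.0111, 0.2796]
tcp_rot: [2.129, 1.991, 0.26]
wrist_force: [0.3, 1.1, -6.2]
width: 0.147
grip_force: 90.9
```

```bash
python3 -c "from h import *;st()"
```

```text
t 13.37 q [-1.25e-01 -5.75e-01  2.57e+00 -2.00e-03  8.67e-01 -5.70e-02] p [ 0.286  -0.0111  0.2796] tilt 16.0 head -7.4 yaz -3.69 yel 16.0 tilt_y(along y) 15.97 side -1.0 az -7.2 F [ 0.3  1.1 -6.2] w 0.147 g 90.9
```

{"name": "drive_tool", "arguments": {
  "claw": [5, 5],
  "slide": [
    [0, 0, 0.04],
    [0, 0, 0.04]
  ],
  "yaw": [0, 0]
}}

```text
time: 13.53
tool_pos: [0.287, -0.0112, 0.3011]
tcp_rot: [2.126, 1.991, 0.263]
wrist_force: [2.2, -1.4, -5.2]
width: 0.149
grip_force: 91.1
```

{"name": "drive_tool", "arguments": {
  "claw": [5],
  "slide": [
    [-0.3, 0.038, -0.18]
  ],
  "yaw": [0]
}}

```text
time: 13.62
tool_pos: [0.2726, -0.0074, 0.2976]
tcp_rot: [2.133, 1.995, 0.252]
wrist_force: [0.7, -0.6, -4.4]
width: 0.145
grip_force: 91.0
```

{"name": "drive_tool", "arguments": {
  "claw": [5],
  "slide": [
    [-0.3, 0.038, -0.18]
  ],
  "yaw": [0]
}}

```text
time: 13.7
tool_pos: [0.2607, -0.0021, 0.2965]
tcp_rot: [2.155, 2.014, 0.215]
wrist_force: [-0.6, 0.5, -7.2]
width: 0.142
grip_force: 91.0
```

{"name": "drive_tool", "arguments": {
  "claw": [5],
  "slide": [
    [-0.3, 0.038, -0.18]
  ],
  "yaw": [0]
}}

```text
time: 13.78
tool_pos: [0.2526, 0.0035, 0.2997]
tcp_rot: [2.169, 2.026, 0.19]
wrist_force: [0.4, -0.0, -6.3]
width: 0.147
grip_force: 91.0
```

{"name": "drive_tool", "arguments": {
  "claw": [5],
  "slide": [
    [-0.3, 0.038, -0.18]
  ],
  "yaw": [0]
}}

```text
time: 13.87
tool_pos: [0.2437, 0.0099, 0.3033]
tcp_rot: [2.182, 2.037, 0.163]
wrist_force: [0.4, 0.2, -6.0]
width: 0.145
grip_force: 91.0
```

```bash
python3 -c "from h import *;st()"
```

```text
t 13.87 q [-0.041 -0.699  2.571 -0.033  1.085  0.041] p [0.2437 0.0099 0.3033] tilt 10.73 head -11.3 yaz -3.82 yel 10.6 tilt_y(along y) 10.65 side -1.37 az -2.3 F [ 0.4  0.2 -6. ] w 0.145 g 91.0
```

{"name": "drive_tool", "arguments": {
  "claw": [5, 5],
  "slide": [
    [0.02, 0, 0],
    [0.02, 0, 0]
  ],
  "yaw": [0.05, 0.05]
}}

```text
time: 14.03
tool_pos: [0.255, 0.0102, 0.304]
tcp_rot: [2.011, 2.212, 0.187]
wrist_force: [0.6, -0.3, -6.0]
width: 0.147
grip_force: 91.0
```

{"name": "drive_tool", "arguments": {
  "claw": [5],
  "slide": [
    [-0.3, 0.012, -0.26]
  ],
  "yaw": [0]
}}

```text
time: 14.12
tool_pos: [0.248, 0.0124, 0.2992]
tcp_rot: [2.028, 2.217, 0.165]
wrist_force: [-0.3, 0.0, -5.4]
width: 0.147
grip_force: 91.0
```

{"name": "drive_tool", "arguments": {
  "claw": [5],
  "slide": [
    [-0.3, 0.012, -0.26]
  ],
  "yaw": [0]
}}

```text
time: 14.2
tool_pos: [0.2427, 0.016, 0.2948]
tcp_rot: [2.048, 2.233, 0.13]
wrist_force: [0.0, 0.8, -6.6]
width: 0.147
grip_force: 91.0
```

{"name": "drive_tool", "arguments": {
  "claw": [5],
  "slide": [
    [-0.3, 0.012, -0.26]
  ],
  "yaw": [0]
}}

```text
time: 14.28
tool_pos: [0.24, 0.0203, 0.2922]
tcp_rot: [2.059, 2.247, 0.103]
wrist_force: [-0.4, -0.1, -6.3]
width: 0.148
grip_force: 90.9
```

```bash
python3 -c "from h import *;st()"
```

```text
t 14.28 q [-0.011 -0.657  2.571 -0.012  1.114 -0.094] p [0.24   0.0203 0.2922] tilt 6.53 head -6.2 yaz 5.06 yel 6.4 tilt_y(along y) 6.41 side -1.26 az -0.7 F [-0.4 -0.1 -6.3] w 0.148 g 90.9
```

{"name": "drive_tool", "arguments": {
  "claw": [5, 5],
  "slide": [
    [0.03, 0, 0.01],
    [0.03, 0, 0.01]
  ],
  "yaw": [0.04, 0.04]
}}

```text
time: 14.45
tool_pos: [0.2569, 0.0205, 0.2982]
tcp_rot: [1.909, 2.378, 0.117]
wrist_force: [0.3, 0.1, -4.7]
width: 0.148
grip_force: 91.0
```

{"name": "drive_tool", "arguments": {
  "claw": [5],
  "slide": [
    [-0.3, 0, -0.26]
  ],
  "yaw": [0]
}}

```text
time: 14.53
tool_pos: [0.2464, 0.0219, 0.2892]
tcp_rot: [1.922, 2.377, 0.104]
wrist_force: [1.1, -0.0, -5.5]
width: 0.144
grip_force: 91.0
```

{"name": "drive_tool", "arguments": {
  "claw": [5],
  "slide": [
    [-0.3, 0, -0.26]
  ],
  "yaw": [0]
}}

```text
time: 14.62
tool_pos: [0.2411, 0.0252, 0.2823]
tcp_rot: [1.939, 2.398, 0.068]
wrist_force: [0.4, 0.1, -6.0]
width: 0.143
grip_force: 91.1
```

{"name": "drive_tool", "arguments": {
  "claw": [5],
  "slide": [
    [-0.3, 0, -0.26]
  ],
  "yaw": [0]
}}

```text
time: 14.7
tool_pos: [0.2401, 0.0291, 0.2778]
tcp_rot: [1.949, 2.412, 0.041]
wrist_force: [-0.5, 1.0, -6.5]
width: 0.145
grip_force: 91.1
```

```bash
python3 -c "from h import *;st()"
```

```text
t 14.7 q [ 0.022 -0.597  2.571 -0.006  1.12  -0.187] p [0.2401 0.0291 0.2778] tilt 2.75 head -5.5 yaz 12.14 yel 2.6 tilt_y(along y) 2.62 side -0.83 az 1.2 F [-0.5  1.  -6.5] w 0.145 g 91.1
```

{"name": "drive_tool", "arguments": {
  "claw": [5, 5],
  "slide": [
    [0.03, 0, 0.01],
    [0.03, 0, 0.01]
  ],
  "yaw": [0.035, 0.035]
}}

```text
time: 14.87
tool_pos: [0.2572, 0.0294, 0.2837]
tcp_rot: [1.807, 2.519, 0.049]
wrist_force: [1.9, -0.3, -3.6]
width: 0.145
grip_force: 91.1
```

{"name": "drive_tool", "arguments": {
  "claw": [5],
  "slide": [
    [-0.3, 0, -0.26]
  ],
  "yaw": [0]
}}

```text
time: 14.95
tool_pos: [0.2475, 0.0317, 0.2734]
tcp_rot: [1.818, 2.519, 0.037]
wrist_force: [0.9, 0.4, -4.9]
width: 0.145
grip_force: 91.1
```

{"name": "drive_tool", "arguments": {
  "claw": [5, 5],
  "slide": [
    [-0.3, 0, -0.26],
    [-0.3, 0, -0.26]
  ],
  "yaw": [0, 0]
}}

```text
time: 15.12
tool_pos: [0.2454, 0.0414, 0.2593]
tcp_rot: [1.835, 2.542, -0.003]
wrist_force: [0.1, 0.3, -6.1]
width: 0.145
grip_force: 91.1
```

{"name": "drive_tool", "arguments": {
  "claw": [5, 5],
  "slide": [
    [0.1, 0, 0.05],
    [0.1, 0, 0.1]
  ],
  "yaw": [0, 0]
}}

```text
time: 15.28
tool_pos: [0.2945, 0.0414, 0.3036]
tcp_rot: [-1.835, -2.548, 0.013]
wrist_force: [2.4, 0.8, -4.5]
width: 0.145
grip_force: 91.1
```

```bash
python3 -c "from h import *;st()"
```

```text
t 15.28 q [ 0.059 -0.436  2.438 -0.006  1.146 -0.261] p [0.2945 0.0414 0.3036] tilt 0.49 head -134.4 yaz 18.47 yel -0.4 tilt_y(along y) -0.44 side -0.22 az 3.4 F [ 2.4  0.8 -4.5] w 0.145 g 91.1
```

{"name": "drive_tool", "arguments": {
  "claw": [5, 5, 5, 5, 5, 5, 5, 5],
  "slide": [
    [0.05, -0.03, 0.07],
    [0.1, -0.09, 0.1],
    [0.15, -0.15, 0.14],
    [0.2, -0.21, 0.17],
    [0.25, -0.27, 0.2],
    [0.3, -0.33, 0.212],
    [0.35, -0.39, 0.212],
    [0.4, -0.45, 0.212]
  ],
  "yaw": [-0.03, -0.06, -0.09, -0.112, -0.112, -0.112, -0.112, -0.112]
}}

```text
time: 15.95
tool_pos: [0.4978, -0.1857, 0.4162]
tcp_rot: [2.248, 2.18, -0.002]
wrist_force: [0.8, 0.8, -4.8]
width: 0.143
grip_force: 91.1
```

{"name": "drive_tool", "arguments": {
  "claw": [5, 5, 5, 5, 5, 5],
  "slide": [
    [0.05, -0.06, 0],
    [0.1, -0.11, 0],
    [0.14, -0.16, 0],
    [0.178, -0.204, 0],
    [0.178, -0.204, 0],
    [0.178, -0.204, 0]
  ],
  "yaw": [0, 0, 0, 0, 0, 0]
}}

```text
time: 16.45
tool_pos: [0.5861, -0.2868, 0.4137]
tcp_rot: [2.251, 2.183, -0.004]
wrist_force: [-0.1, -0.1, -5.4]
width: 0.148
grip_force: 91.1
```

```bash
python3 - <<'E'
from h import *
s=st()
from workcell import bot
M=R.from_rotvec(s['tcp_rot']).as_matrix(); p=s['tool_pos']
t0=load("pics/top0.npz"); s0=load("pics/scene0.npz")
for n,c in(("top",t0),("scene",s0)):
    P=cloud(c); m=(P[...,2]>.106)&(P[...,2]<.125)&(abs(P[...,0]-.583)<.05)&(abs(P[...,1]+.285)<.06)
    for sg in(1,-1):
        q=P[m&((P[...,1]+.285)*sg>0)]; print(n,sg,len(q),q.mean(0).round(4) if len(q) else "")
    g=P[(P[...,2]>.094)&(P[...,2]<.106)&(abs(P[...,0]-.583)<.075)&(abs(P[...,1]+.285)<.09)]
t=bot.read_camera("top"); c=bot.read_camera("scene"); np.savez("pics/t2.npz",**t);np.savez("pics/s2.npz",**c)
# block assumed: grasp at block (0,-2.8,80.3)mm; block axes x=tool y,y=tool x,z=-tool z
B=np.column_stack([M[:,1],M[:,0],-M[:,2]]); o=p+M[:,2]*.155-B@np.array([0,-.0028,.0803]); print("block o",o.round(4))
out=[]
for im0,c,(x0,y0,w,h) in((t0["color"],t0,(370,190,75,70)),(t["color"],t,(370,190,75,70)),(c["color"],c,(180,230,110,100))):
    f=8 if w==75 else 8; im=cv2.resize(im0[y0:y0+h,x0:x0+w],None,fx=f,fy=f,interpolation=cv2.INTER_CUBIC); im=cv2.convertScaleAbs(im,alpha=1.5 if w==75 else 1)
    if im0 is not t0["color"]:
        draw(im,c,box(B,o,(-.0375,-.055,0),(.0375,.055,.045)),x0,y0,f,(0,255,0))
        draw(im,c,box(B,o,(.017,.036,.045),(.033,.052,.075)),x0,y0,f,(255,0,0))
    else:
        Z=R.from_euler('z',-1.6,degrees=True).as_matrix()
        draw(im,c,box(Z,np.array([.5824,-.2855,.1]),(-.0625,-.075,0),(.0625,.075,0.0001)),x0,y0,f,(0,255,0))
        for yy,r in((.036,.008),(-.036,.005)):
            draw(im,c,box(Z,np.array([.5824,-.2855,.1]),(-r,yy-r,0),(r,yy+r,.016)),x0,y0,f,(255,0,0))
    out.append(cv2.resize(im,(400,int(400*h/w))))
hh=max(len(i) for i in out); L=np.vstack([out[0][:,:],out[1]]); 
im=np.zeros((max(len(L),len(out[2])),800,3),np.uint8); im[:len(L),:400]=L; im[:len(out[2]),400:]=out[2]
im=cv2.resize(im,None,fx=600/len(im),fy=600/len(im),interpolation=cv2.INTER_AREA) if len(im)>600 else im
print(im.shape);cv2.imwrite("pics/over.png",im[:,:,::-1])
E
```

```text
t 16.45 q [-0.492  0.215  1.647 -0.004  1.275 -0.46 ] p [ 0.5861 -0.2868  0.4137] tilt 0.36 head -70.0 yaz -1.77 yel 0.1 tilt_y(along y) 0.13 side -0.33 az -28.2 F [-0.1 -0.1 -5.4] w 0.148 g 91.1
top 1 59 [ 0.5817 -0.2557  0.1098]
top -1 75 [ 0.5844 -0.3148  0.1092]
scene 1 30 [ 0.5891 -0.249   0.1121]
scene -1 16 [ 0.5879 -0.3195  0.1106]
block o [ 0.5867 -0.2854  0.1784]
(600, 643, 3)
```

View pics/over.png

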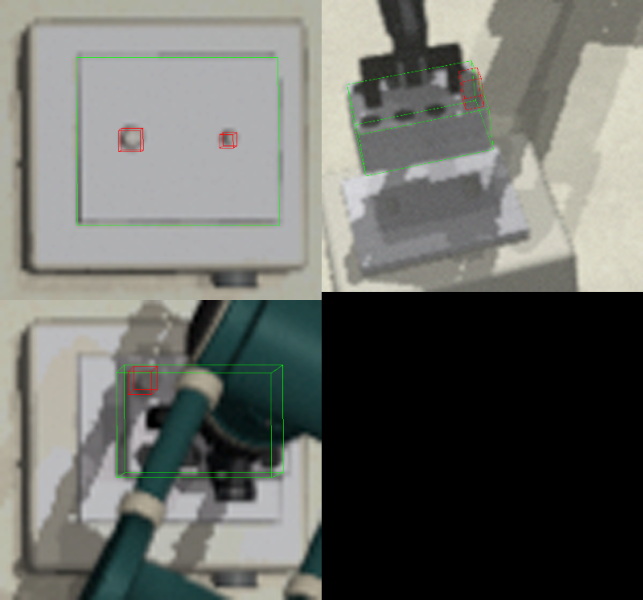

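{"name": "drive_tool", "arguments": {
  "claw": [5, 5, 5, 5, 5, 5, 5, 5],
  "slide": [
    [-0.0075, 0, -0.05],
    [-0.0075, 0, -0.09],
    [-0.0075, 0, -0.115],
    [-0.0075, 0, -0.123],
    [-0.0075, 0, -0.126],
    [-0.0075, 0, -0.129],
    [-0.0075, 0, -0.132],
    [-0.0075, 0, -0.132]
  ],
  "yaw": [0, 0, 0, 0, 0, 0, 0, 0]
}}

```text
time: 17.22
tool_pos: [0.5815, -0.2859, 0.352]
tcp_rot: [2.245, 2.184, -0.001]
wrist_force: [-2.6, 1.5, 1.1]
width: 0.145
grip_force: 92.3
```

```bash
cat >> h.py <<'E'
def bl():
    s=st(); M=R.from_rotvec(s['tcp_rot']).as_matrix(); B=np.column_stack([M[:,1],M[:,0],-M[:,2]])
    print("block o",(s['tool_pos']+M[:,2]*.155-B@np.array([0,-.0028,.0803])).round(4),"T",s['torque'].round(2))
E
python3 -c "from h import *;bl()"
```

```text
t 17.22 q [-0.494  0.247  1.724 -0.004  1.161 -0.465] p [ 0.5815 -0.2859  0.352 ] tilt 0.57 head -50.8 yaz -1.57 yel 0.4 tilt_y(along y) 0.37 side -0.43 az -28.3 F [-2.6  1.5  1.1] w 0.145 g 92.3
block o [ 0.5831 -0.2849  0.1167] T [0.54 0.58 0.1 ]
```

{"name": "drive_tool", "arguments": {
  "claw": [5, 5, 5, 5],
  "slide": [
    [-0.003, 0.003, 0],
    [-0.003, 0.003, -0.004],
    [-0.003, 0.003, -0.008],
    [-0.003, 0.003, -0.008]
  ],
  "yaw": [0, 0, 0, 0]
}}

```text
time: 17.55
tool_pos: [0.5812, -0.284, 0.3472]
tcp_rot: [2.244, 2.181, 0.005]
wrist_force: [5.2, 2.7, -4.0]
width: 0.148
grip_force: 91.4
```

```bash
python3 -c "from h import *;bl()"
```

```text
t 17.55 q [-4.930e-01  2.470e-01  1.733e+00 -1.000e-03  1.148e+00 -4.640e-01] p [ 0.5812 -0.284   0.3472] tilt 0.75 head -32.4 yaz -1.62 yel 0.6 tilt_y(along y) 0.64 side -0.38 az -28.2 F [ 5.2  2.7 -4. ] w 0.148 g 91.4
block o [ 0.5839 -0.2829  0.1119] T [ 0.49 -1.31  0.06]
```

{"name": "drive_tool", "arguments": {
  "claw": [5, 5, 5, 5, 5],
  "slide": [
    [0.002, 0.002, 0],
    [0.002, 0.002, -0.005],
    [0.002, 0.002, -0.01],
    [0.002, 0.002, -0.014],
    [0.002, 0.002, -0.014]
  ],
  "yaw": [0, 0, 0, 0, 0]
}}

```text
time: 17.97
tool_pos: [0.5819, -0.2832, 0.3387]
tcp_rot: [2.243, 2.183, 0.001]
wrist_force: [5.5, 1.4, -5.3]
width: 0.147
grip_force: 91.6
```

```bash
python3 -c "from h import *;bl()"
```

```text
t 17.97 q [-0.491  0.255  1.74  -0.003  1.136 -0.462] p [ 0.5819 -0.2832  0.3387] tilt 0.64 head -41.5 yaz -1.55 yel 0.5 tilt_y(along y) 0.49 side -0.41 az -28.1 F [ 5.5  1.4 -5.3] w 0.147 g 91.6
block o [ 0.5839 -0.2821  0.1034] T [ 0.25 -1.45  0.22]
```

Nearly home (z 103.4 mm); ease +x and lower the last few millimetres.

{"name": "drive_tool", "arguments": {
  "claw": [5, 5, 5, 5, 5],
  "slide": [
    [0.002, 0, -0.003],
    [0.002, 0, -0.006],
    [0.002, 0, -0.009],
    [0.002, 0, -0.012],
    [0.002, 0, -0.012]
  ],
  "yaw": [0, 0, 0, 0, 0]
}}

```text
time: 18.38
tool_pos: [0.5828, -0.2844, 0.3364]
tcp_rot: [2.242, 2.181, -0.001]
wrist_force: [3.3, -1.4, 8.6]
width: 0.151
grip_force: 93.3
```

```bash
python3 -c "from h import *;bl()"
```

```text
t 18.38 q [-0.491  0.259  1.739 -0.005  1.13  -0.461] p [ 0.5828 -0.2844  0.3364] tilt 0.8 head -47.5 yaz -1.59 yel 0.6 tilt_y(along y) 0.56 side -0.58 az -28.1 F [ 3.3 -1.4  8.6] w 0.151 g 93.3
block o [ 0.5851 -0.2841  0.1011] T [ 0.45 -0.32 -0.  ]
```

{"name": "drive_tool", "arguments": {
  "claw": [30, 50, 60, 60, 60, 60],
  "slide": [
    [0, 0, 0],
    [0, 0, 0],
    [0, 0, 0],
    [0, 0, 0],
    [0, 0, 0],
    [0, 0, 0]
  ],
  "yaw": [0, 0, 0, 0, 0, 0]
}}

```text
time: 18.88
tool_pos: [0.5814, -0.2833, 0.3323]
tcp_rot: [2.247, 2.186, -0.004]
wrist_force: [0.6, 0.1, 0.0]
width: 0.702
grip_force: 0.0
```

```bash
python3 -c "from h import *;bl()"
```

```text
t 18.88 q [-0.491  0.261  1.744 -0.005  1.13  -0.461] p [ 0.5814 -0.2833  0.3323] tilt 0.41 head -64.4 yaz -1.58 yel 0.2 tilt_y(along y) 0.19 side -0.37 az -28.1 F [0.6 0.1 0. ] w 0.702 g 0.0
block o [ 0.5822 -0.2821  0.097 ] T [ 0.02 -0.01 -0.  ]
```

Released freely; rise straight up and away, then look.

{"name": "drive_tool", "arguments": {
  "claw": [60, 60, 60, 60, 60, 60, 60, 60],
  "slide": [
    [0.002, 0, 0.04],
    [0.002, 0, 0.1],
    [0.002, 0, 0.17],
    [0.002, 0, 0.25],
    [-0.06, 0.1, 0.33],
    [-0.12, 0.16, 0.35],
    [-0.2, 0.22, 0.35],
    [-0.26, 0.27, 0.35]
  ],
  "yaw": [0, 0, 0, 0, 0, 0, 0, 0]
}}

```text
time: 19.55
tool_pos: [0.4763, -0.1693, 0.5075]
tcp_rot: [2.244, 2.183, -0.001]
wrist_force: [0.9, -0.2, 0.9]
width: 0.703
grip_force: 0.0
```

{"name": "drive_tool", "arguments": {
  "claw": [60, 60, 60, 60, 60, 60],
  "slide": [
    [-0.08, 0.06, 0],
    [-0.15, 0.12, 0],
    [-0.2, 0.2, 0],
    [-0.2, 0.28, 0],
    [-0.2, 0.36, 0],
    [-0.2, 0.44, 0]
  ],
  "yaw": [0, 0, 0, 0, 0, 0]
}}

```text
time: 20.05
tool_pos: [0.3755, 0.0408, 0.506]
tcp_rot: [2.247, 2.182, -0.001]
wrist_force: [1.7, 1.2, -0.3]
width: 0.705
grip_force: 0.0
```

```bash
python3 - <<'E'
from h import *
st()
from workcell import bot
t=bot.read_camera("top"); s=bot.read_camera("scene")
Z=R.from_euler('z',-1.6,degrees=True).as_matrix(); o=np.array([.583,-.2855,.1])
for n,c in(("top",t),("scene",s)):
    P=cloud(c); L=(P-o)@Z
    m=(abs(L[...,0])<.032)&(abs(L[...,1])<.05)&(L[...,2]>.03)&(L[...,2]<.055)
    q=L[m]; A=np.c_[q[:,:2],np.ones(len(q))]
    f=least_squares(lambda k:A@k-q[:,2],[0,0,.045],loss='soft_l1',f_scale=.001)
    print(n,len(q),"slopes deg",np.degrees(f.x[:2]).round(2),"top height above plate mm",(f.x[2]*1000).round(1))
out=[]
for c,(x0,y0,w,h) in((t,(370,190,75,70)),(s,(180,240,90,84))):
    im=cv2.resize(c["color"][y0:y0+h,x0:x0+w],None,fx=8,fy=8,interpolation=cv2.INTER_CUBIC)
    draw(im,c,box(Z,o,(-.0375,-.055,0),(.0375,.055,.045)),x0,y0,8,(0,255,0))
    out.append(cv2.resize(im,(400,373)))
cv2.imwrite("pics/end.png",np.hstack(out)[:,:,::-1])
E
```

```text
t 20.05 q [ 0.046 -0.377  2.029 -0.007  1.483  0.076] p [0.3755 0.0408 0.506 ] tilt 0.54 head -48.3 yaz -1.68 yel 0.4 tilt_y(along y) 0.37 side -0.39 az 2.6 F [ 1.7  1.2 -0.3] w 0.705 g 0.0
top 497 slopes deg [ 0.53 -0.61] top height above plate mm 44.5
scene 449 slopes deg [0.33 0.45] top height above plate mm 44.0
```

View pics/end.png

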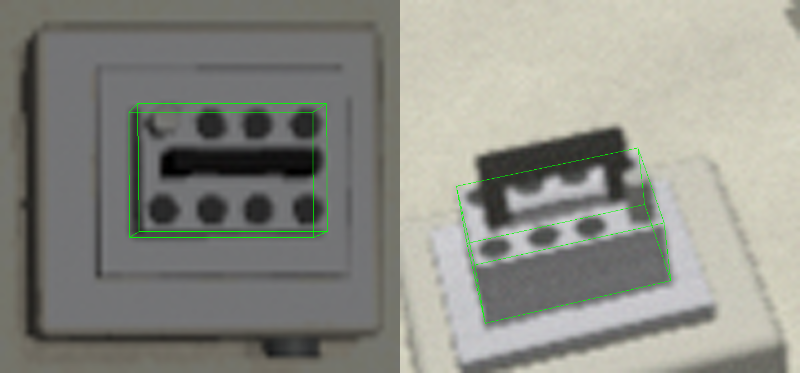

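```bash
python3 -c "
from workcell import bot
print(bot.finish_job())"
```

```text
the job is handed in; nothing more can be done
None
```

The block is off the rack and seated on both pegs, with the thermometer-stub end over the thick peg. Both cameras measure its top 44–44.5 mm above the plate (the block is 45 mm high) and level to within about 0.6°. I let go of it, moved the arm clear, and handed the job in at about 20 s; `finish_job()` returned no verdict.

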